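# Clear the crushed specimen from the press bed

## Task

Clear the press for the next test: pull the catch drawer under its bed out as far as it goes, then take the brush from its holder and sweep all four pieces of the crushed specimen off the front of the bed into the drawer; touch the pieces only with the brush. Afterwards stand the brush back in its holder, bristles down, and leave the drawer out with the pieces in it; do not disturb the cube, the jar and the tape beside the work.

Things in the scene. Friction and masses are not known exactly. Their poses are not given: they have to be found in the camera images.
- press: Small grey and bare-steel screw press, fixed, 165 deep (its x) x 192 wide (its y) x 360 mm high. Origin on the bench, midway between its two columns (26 mm thick, at x = 0, y = +-74 mm); x points to its rear: its open front is at its own -x, roughly towards the robot; z up. On its base lies a flat steel bed, 72 mm above the bench, with the broken pieces on it.
- bed_front (a point): Middle of the bed's plain open front edge (press x = -82.5 mm), on the bed's surface, 72 mm above the bench; axes as the press. Beside the bed run side lips 16 mm high, their inner faces 46 mm either side of this point.
- bed_rear (a point): Middle of the bed's rear end (press x = 52 mm) on its surface, 134.5 mm behind the front edge, at the foot of a rear lip 16 mm high.
- platen (a point): Middle of the underside of the round upper platen, 62 mm wide, that hangs 139 mm above the bed over press x = y = 0. It hangs from a crosshead as wide as the press, 60 mm deep (press x -30 to 30 mm), from 240 to 290 mm above the bench; screw and turning bar above, a dial gauge on its right end (to press y = -144 mm). A tool held vertically cannot reach the bed below them.
- drawer (a joint): Sliding catch drawer under the bed: 0 m when shut, grows as it is pulled out towards the press's front (its -x), stop at 0.085 m. Slides stiffly (about 1.5 N) and stays where it is left.
- drawer_floor (a point): Middle of the drawer's inner floor, 8 mm above the bench, at press x = -25.5 mm when shut; moves with the drawer; axes as the press. The open-topped inside is 101 mm (x) by 100 mm (y), walls 41 mm high; front panel 110 mm wide, its top 56 mm above the bench. Only the part pulled out beyond the bed's front edge is open above.
- drawer_knob (a point): Centre of the head of the black pull knob on the drawer's front panel, 32 mm above the bench: head 24 mm in diameter, 18 mm long (its axis along the press's x), on a 13 mm thick neck; 25 mm ahead of the panel. Free at both sides and above. Moves with the drawer.
- brush_holder: Holder of the brush, fixed: dark steel foot 85 x 75 x 8 mm with an upright rectangular aluminium pocket in its middle, 21 mm (its x) by 38 mm (its y) inside; the flared mouth is 94 mm above the bench. Origin under the middle of the foot, z up.
- pocket_floor (a point): Middle of the pocket's floor, 8 mm above the bench; axes as the holder.
- brush: Flat brush, wooden handle, 175 x 29 x 12 mm, about 60 g, standing loosely in the pocket, bristles down, the top 90 mm of the handle free. Its x runs along it to the bristles, y across its width (along the holder's y), z across its thickness; origin at half length, on one flat face. The handle is 18 mm wide; the last 40 mm are stiff bristles, 26 mm wide, 10 thick.
- brush_tip (a point): Middle of the bristles' end.
- brush_butt (a point): Middle of the handle's end, 175 mm from the bristles' end.
- specimen_cube: Grey 50 mm cube of hardened cement on the bench near the press, not part of the work. Origin under its middle.
- sample_jar: White plastic jar with a red screw cap, 52 mm wide, 75 mm high, on the bench, not part of the work. Origin under its middle.
- tape_roll: Roll of pale tape lying flat, 87 mm in diameter, 19 mm high, near the brush holder, not part of the work. Origin under its middle.
- chunk_1: Angular grey lump of broken cement about 27 x 22 x 21 mm, 18 g, lying on the press's bed. Origin in the middle of the face it first lies on; it may tumble.
- chunk_2: Angular grey lump of broken cement about 22 x 19 x 17 mm, 16 g, lying on the press's bed. Origin in the middle of the face it first lies on; it may tumble.
- chunk_3: Angular grey lump of broken cement about 24 x 21 x 19 mm, 14 g, lying on the press's bed. Origin in the middle of the face it first lies on; it may tumble.
- chunk_4: Angular grey lump of broken cement about 20 x 20 x 18 mm, 12 g, lying on the press's bed. Origin in the middle of the face it first lies on; it may tumble.

How it is judged:
By the outcome, as a careful person would: the job done as asked, in the order asked, and still so for the second after the job is handed in, with the robot touching nothing.
It also fails if it takes over 61 s, if anything falls off the work surface, if the arm or the gripper's body presses on something with over 40 N, if the wrist force passes 120 N, or if a joint passes its speed limit or range.

## Robot

A 6-joint arm with a two-finger parallel gripper is mounted at the origin on a cart in front of the work surface, level with it; the furniture and walls round the work are solid. World frame = base frame: x ahead of the robot, y to its left, z up, the work surface at z = 0. Lengths are in mm, angles in rad, forces in N, time in s.
With the tool pointing down it reaches from about 375 to 825 mm from the base axis. Payload 5.5 kg.
Tool frame: the origin (TCP) lies at the very end of the fingers, on their centre line; the grasp point (between the pads) lies 19 mm behind it (manip.grip_depth is the distance from the TCP to the grasp point, in mm); z points along the fingers, y is the line along which they close (so a half turn about z gives the same grasp; the last joint's range is limited). The gripper opens to 85 mm and grips with 20 to 120 N. Pads are 22 mm wide; open, the fingers measure 114 mm over their backs; the gripper's body (76 mm by 85 mm) begins 54 mm behind the grasp point. The pads swing forward as they close: fully open they stand 13 mm farther back than shut.
Start: joints at [-1.213, 0.314, -0.047, 1.21, 0, 1.571], TCP at [210.125, -561.998, 231.299] pointing down, gripper open.
Joint ranges: [-2.67, 2.67], [-0.69, 1.73], [-1.03, 1.25], [-2.08, 2.16], [-1.42, 1.45], [-3.14, 3.14]. Speed limits (rad/s): [2.39, 2.39, 3.01, 3.14, 3.14, 3.14].

## Interface

Orientations are given as a unit quaternion [x, y, z, w].
In Python, from workcell import manip gives the robot as it stands. Calls block until the motion is done:
- manip.movep(position, orientation): joint-space move of the TCP to a pose.
- manip.move_straight(position, rotation=None, feed=150): straight line of the TCP; rotation=None keeps the orientation; feed is the mean speed in mm/s.
- manip.set_joints(angles): joint-space move.
- manip.open_gripper() and manip.gripper_close(squeeze=None): open the fingers fully, or close them until they stop; squeeze is the grip in N (None keeps the last).
- manip.pause(seconds).
- manip.ik(position, orientation): joint angles nearest the present ones, or None.
- manip.snapshot(name): name is "side" or "top"; returns a dict with "img" (384x512x3 uint8, red, green, blue), "depth" (384x512 float32, mm along the optical axis (not along the pixel's ray), 0 where there is no reading), "camera_matrix" (3x3 intrinsics, pixels), "D" ([k1, k2, p1, p2, k3] as OpenCV has them; the pictures are not rectified), "world_to_cam" (4x4, takes a point from world to camera coordinates). Camera axes: x right, y up, looking along -z (the intrinsics and any distortion apply to the point x, -y, -z); pixel columns grow to the right and rows downward; lengths in mm; the calibration is good to about 2 mm. A picture is of the moment at which its call begins.
A pose or a line that the arm cannot do raises manip.MotionError and nothing moves.
- manip.hand_in(): hands the job in; it is judged then, once.
Trained networks look in a picture, given as the dict that the camera call returned (one of the last four; its "shot" number tells which), for a name from the list of things; names that differ only in an ending like _2 or _b are one class to them, and where a whole thing is asked for, a point or a joint stands for the part that bears it (a point fixed in the world has none). Each returns a list of dicts, best first, with "score" (0 to 1); they miss things now and then, are a little off and sometimes report something else, mostly with a low value. They report only what shows in the picture. A call takes as long as a camera call.
- manip.look_for(query, picture): "centre" ([row, column] in pixels, amid what is visible of it).
- manip.outline_of(query, picture): "mask" (384x512 bool, what is visible of it) and "centre" ([row, column] in pixels, amid what is visible of it).
- manip.tip_of(query, picture): "centre" ([row, column] in pixels: a listed point, or the origin of a listed thing).
Readings, each from a call of its own:
- manip.read_t(): time.
- manip.read_joint_positions(): joint angles.
- manip.read_qvel(): joint speeds.
- manip.read_joint_torque(): joint torques, N m.
- manip.read_tool_pos(): TCP position.
- manip.read_orientation(): TCP orientation.
- manip.read_contact_force(): force on the tool from outside, world axes, zero at the start.
- manip.read_moment(): the same for the moment, N m.
- manip.read_opening(): finger opening in mm.
- manip.read_grip_force(): force on a finger pad.
Only numpy, scipy, OpenCV 4.12 (cv2) and the standard library are available. Lean on these libraries where they do the work, as an engineer would, in place of code of your own. Each camera call takes 0.05 s, during which the arm holds its last target. There are 200 camera calls.

## Working session

There is one attempt and no reset: what is moved stays moved. The work goes in short steps, each a Python script; the robot and the scene stay as the last script left them, time stands still between calls to the robot, and variables do not carry over. Pictures are saved under pics/ and viewed, at most 10 in all, crops included, and the job is handed in when it is done.

```bash
ls; mkdir -p pics
cat > h.py <<'E'
import numpy as np, cv2
from workcell import manip as m
from scipy.spatial.transform import Rotation as R
def shot(n,f=None):
    s=m.snapshot(n)
    if f: cv2.imwrite('pics/'+f,s['img'][:,:,::-1])
    return s
def cloud(s):
    """world xyz for every pixel, nan where no depth"""
    K=np.array(s['camera_matrix'],float);D=np.array(s['D'],float)
    h,w=s['depth'].shape
    v,u=np.mgrid[:h,:w]
    p=cv2.undistortPoints(np.stack([u,v],-1).reshape(-1,1,2).astype(float),K,D).reshape(h,w,2)
    d=s['depth'].astype(float); d[d==0]=np.nan
    c=np.stack([p[...,0]*d,-p[...,1]*d,-d,np.ones_like(d)],-1)
    return (c@np.linalg.inv(np.array(s['world_to_cam'])).T)[...,:3]
def onplane(s,rc,z):
    K=np.array(s['camera_matrix'],float);D=np.array(s['D'],float)
    p=cv2.undistortPoints(np.array([[[rc[1],rc[0]]]],float),K,D)[0,0]
    T=np.linalg.inv(np.array(s['world_to_cam']))
    o=T[:3,3];d=T[:3,:3]@np.array([p[0],-p[1],-1])
    return o+d*(z-o[2])/d[2]
def proj(s,P):
    P=np.atleast_2d(P);W=np.array(s['world_to_cam'])
    c=P@W[:3,:3].T+W[:3,3];c=c*[1,-1,-1]
    return cv2.projectPoints(c,np.zeros(3),np.zeros(3),np.array(s['camera_matrix'],float),np.array(s['D'],float))[0][:,0,::-1]
E
python3 - <<'E'
from h import *
np.set_printoptions(precision=1,suppress=True)
for n in('top','side'):
    s=shot(n,n+'0.png')
    C=cloud(s); print(n,np.linalg.inv(s['world_to_cam'])[:3,3])
    for q,z in [('bed_front',72),('bed_rear',72),('drawer_knob',32),('platen',211),('pocket_floor',8),('brush_butt',183),('brush_holder',0),('press',0),('specimen_cube',0),('sample_jar',0),('tape_roll',0),('chunk_1',72)]:
        for r in m.tip_of(q,s)[:5 if 'chunk' in q else 1]:
            print(q,round(r['score'],2),np.array(r['centre']),onplane(s,r['centre'],z))
    for q in ['chunk_1','brush','brush_holder','drawer_knob']:
        for r in m.outline_of(q,s)[:5 if 'chunk' in q else 1]:
            P=C[r['mask']];P=P[~np.isnan(P[:,0])]
            if len(P): print('out',q,round(r['score'],2),r['mask'].sum(),np.median(P,0),P.min(0),P.max(0))
print(m.read_t())
E
```

```text
pics
top [ 375.    -5.4 1204.5]
bed_front 0.74 [205.9 285.2] [560.6 -86.6  72. ]
bed_rear 0.66 [170.4 303.9] [ 676.5 -158.5   72. ]
drawer_knob 0.53 [213.  279.1] [544.3 -67.   32. ]
platen 0.79 [176.2 299.2] [ 622.9 -124.4  211. ]
brush_butt 0.45 [209.4 167.9] [554.7 267.  183. ]
brush_holder 0.7 [217.2 182.4] [556.3 266.    0. ]
specimen_cube 0.66 [220.  182.9] [546.5 264.5   0. ]
sample_jar 0.71 [190.2 376.3] [ 607.1 -415.7    0. ]
tape_roll 0.57 [214.  146.4] [575.7 390.1   0. ]
chunk_1 0.61 [173.6 292.3] [ 668.  -118.8   72. ]
chunk_1 0.56 [200.9 287.1] [576.8 -94.1  72. ]
chunk_1 0.5 [193.8 285. ] [601.  -89.1  72. ]
chunk_1 0.42 [190.2 298. ] [ 610.2 -132.9   72. ]
out chunk_1 0.59 40 [ 610.2 -138.4   88.3] [ 601.  -148.6   78.4] [ 620.9 -128.7   92.9]
out brush 0.39 65 [553.8 261.8 141.5] [549.  255.7  56.4] [575.5 294.  184.6]
out brush_holder 0.75 476 [551.4 257.6  10.2] [510.  223.2  -0.4] [605.8 307.3  98.2]
out drawer_knob 0.64 163 [548.8 -82.5  42.3] [ 524.6 -134.1   -0.8] [579.6 -45.   60.7]
side [593.6 987.9 619.7]
bed_front 0.93 [204.6 265. ] [564.6 -80.4  72. ]
bed_
[... 512 characters left out ...]
k_1 0.61 [203.5 257.4] [589.6 -87.5  72. ]
chunk_1 0.5 [295.1 269.6] [560.7 358.2  72. ]
chunk_1 0.48 [196.5 247.8] [ 622.9 -139.4   72. ]
chunk_1 0.44 [198.1 239.8] [ 649.7 -126.    72. ]
out chunk_1 0.49 38 [ 611.6 -130.1   81.7] [ 598.1 -139.5   72.6] [622.2 -94.   89.6]
out chunk_1 0.38 219 [556.2 276.3 134.9] [547.8 253.4  78.5] [563.2 295.4 182.5]
out chunk_1 0.24 4357 [631.4 -71.5  82.5] [  509.4 -1937.2  -174.8] [778.4 165.6 355.6]
out brush 0.7 225 [556.1 275.9 135.9] [532.8  18.6  -1.5] [563.2 282.3 183.2]
out brush_holder 0.63 1040 [557.8 283.9  11.2] [506.7 210.6   0.6] [607.8 319.1  96.9]
out drawer_knob 0.78 286 [556.6 -72.3  34.7] [ 522.4 -155.5   -2.5] [587.1 -36.5  57. ]
1.7
```

Run:
```python
import cv2,numpy as np
a=cv2.imread('pics/top0.png')[130:260,130:400];b=cv2.imread('pics/side0.png')[80:360,170:400]
cv2.imwrite('pics/a.png',cv2.resize(a,None,fx=2.9,fy=2.9,interpolation=2));cv2.imwrite('pics/b.png',cv2.resize(b,None,fx=2.1,fy=2.1,interpolation=2))
```

```text
(no output)
```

View pics/a.png

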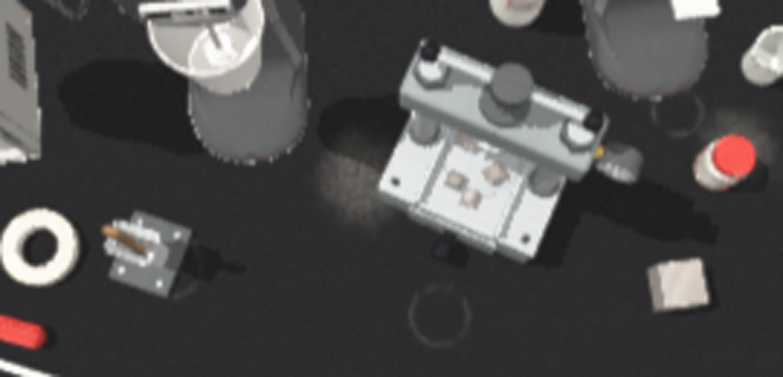

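View pics/b.png

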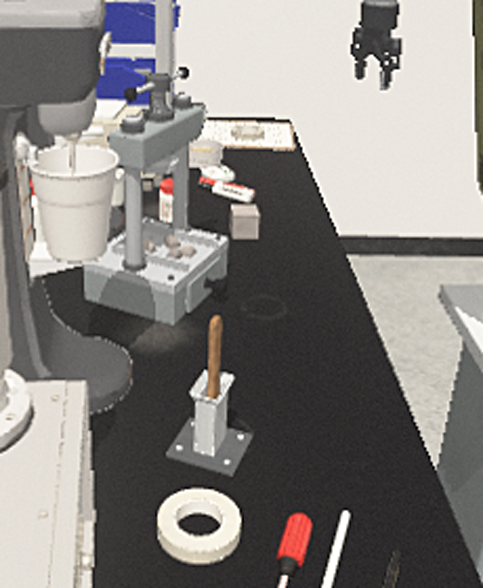

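Run:
```python
from h import *
np.set_printoptions(precision=1,suppress=True)
s=shot('top');C=cloud(s);t=shot('side');Ct=cloud(t)
def rect(C,lo,hi,zl,zh,name):
    P=C.reshape(-1,3);P=P[~np.isnan(P[:,0])]
    k=np.all((P>[lo[0],lo[1],zl])&(P<[hi[0],hi[1],zh]),1);P=P[k]
    if len(P)<5: print(name,len(P));return
    (c,sz,a)=cv2.minAreaRect(P[:,:2].astype(np.float32));print(name,len(P),np.array(c),np.array(sz),round(a,1),np.median(P,0))
for n,c in(('top',C),('side',Ct)):
    rect(c,(530,-270),(740,20),66,78,n+' bed')
    rect(c,(530,-270),(740,20),66,93,n+' bed+lip')
    rect(c,(530,-235),(740,20),282,297,n+' cross')
    rect(c,(500,200),(620,330),4,14,n+' foot')
    rect(c,(500,200),(620,330),85,100,n+' mouth')
    rect(c,(500,200),(620,330),120,200,n+' handle')
    rect(c,(500,200),(620,330),178,200,n+' handletop')
    rect(c,(500,-180),(580,-20),45,62,n+' panel')
    rect(c,(500,340),(640,440),10,25,n+' tape')
    rect(c,(450,-450),(640,-250),40,60,n+' cube')
    rect(c,(560,-450),(740,-350),65,85,n+' jar')
# handle axis
for n,c in(('top',C),('side',Ct)):
    P=c.reshape(-1,3);P=P[~np.isnan(P[:,0])];P=P[np.all((P>[500,200,100])&(P<[620,330,200]),1)]
    for z in range(100,190,15):
        q=P[abs(P[:,2]-z-7)<8]
        if len(q): print(n,z+7,len(q),q.mean(0),q.min(0)[:2],q.max(0)[:2])
# height map on bed
th=np.deg2rad(-32);o=np.array([562,-83.5])
for n,s_ in(('top',s),('side',t)):
  print(n,'front corners px');
```

```text
top bed 1218 [ 604.7 -113.1] [192.3  99.4] 62.6 [ 598.  -111.9   73. ]
top bed+lip 1544 [ 604.7 -113.1] [192.3  99.4] 62.6 [ 601.  -110.2   73.7]
top cross 835 [ 626.2 -140.6] [219.1  61. ] 61.5 [ 622.  -131.   290.1]
top foot 425 [560.4 264.7] [127.2 118.6] 89.4 [547.4 257.    8.2]
top mouth 109 [557.9 268.4] [55.8 37.1] 67.7 [556.8 266.6  91.8]
top handle 42 [556.2 266.8] [20.   9.6] 67.4 [553.8 262.5 178.7]
top handletop 23 [556.1 266.9] [19.9  9.1] 69.1 [555.9 267.  181.8]
top panel 85 [ 534.2 -100. ] [139.8  40.2] 62.2 [550.  -93.3  54.8]
top tape 379 [572.9 396.3] [87.1 85.7] 20.6 [572.2 394.9  19.4]
top cube 297 [ 542.6 -370. ] [ 62.2 204.2] 68.1 [ 482.4 -349.9   50.3]
top jar 166 [ 616.2 -414.7] [45.6 44.8] 22.5 [ 615.4 -413.1   74.9]
side bed 724 [ 631.4 -126.1] [199.1 166. ] 61.7 [626.7 -87.4  71.4]
side bed+lip 1121 [ 631.4 -126.1] [199.1 166. ] 61.7 [623.3 -97.7  73. ]
side cross 321 [ 624.1 -135.7] [218.   56.2] 61.5 [631.6 -98.4 289. ]
side foot 534 [556.3 269.3] [79.2 86.2] 69.3 [551.5 283.1   8.9]
side mouth 167 [557.2 268.6] [53.6 38.1] 66.5 [558.9 270.8  91.8]
side 
[... 454 characters left out ...]
263.6]
top 122 5 [553.5 261.  120.6] [550.6 259.1] [556.2 265.8]
top 137 6 [553.  261.5 137.6] [550.  258.7] [557.3 267.9]
top 152 6 [553.2 261.1 153. ] [550.9 258. ] [556.  269.4]
top 167 5 [552.8 261.6 166.4] [548.8 257.8] [556.  271.8]
top 182 25 [555.9 266.3 181.4] [549.8 256.5] [562.3 276.1]
side 107 26 [556.  273.9 106.9] [549.1 265.2] [561.2 277.1]
side 122 32 [555.6 274.1 122.4] [549.1 265. ] [561.7 279.9]
side 137 32 [556.3 275.3 137. ] [549.9 265.9] [562.2 279.9]
side 152 35 [556.5 275.5 152. ] [548.2 262.3] [562.6 279.5]
side 167 42 [556.3 275.2 167.5] [548.5 263.7] [563.1 281.4]
side 182 28 [555.9 272.8 179.2] [548.9 264.1] [563.  279.4]
top front corners px
side front corners px
```

```bash
cat >> h.py <<'E'
O=np.array([632.5,-128,0]);PY=np.deg2rad(-28.1)
Rp=R.from_euler('z',PY).as_matrix()
def w2p(P): return (np.asarray(P,float)-O)@Rp
def p2w(P): return np.asarray(P,float)@Rp.T+O
def bedmap(s,f,k=5,zl=75,zh=110):
    """top-down height map of bed in press frame, k px/mm; up in the picture = rear, left = +y"""
    P=w2p(cloud(s).reshape(-1,3));P=P[~np.isnan(P[:,0])]
    P=P[(P[:,0]>-175)&(P[:,0]<56)&(abs(P[:,1])<50)&(P[:,2]<zh)]
    return P
def clusters(shots):
    from scipy.cluster.hierarchy import fcluster,linkage
    P=np.vstack([bedmap(s,0) for s in shots]);P=P[(P[:,0]>-84)&(P[:,0]<47)&(abs(P[:,1])<43)&(P[:,2]>77)]
    if len(P)<3: return P,[]
    L=fcluster(linkage(P,'single'),7,'distance')
    return P,[P[L==i] for i in set(L) if (L==i).sum()>2]
E
python3 - <<'E'
from h import *
np.set_printoptions(precision=0,suppress=True)
s=[shot('top'),shot('side')]
for q in (s[:1],s[1:],s):
    P,c=clusters(q);print(len(P))
    for x in c: print(len(x),x.mean(0),x.min(0),x.max(0))
for q in s:
  P=bedmap(q,0); b=P[(P[:,2]>84)&(abs(P[:,1])>43)&(P[:,0]>-85)]
  for sg in(1,-1):
    k=b[b[:,1]*sg>0]; print('lips',sg,len(k),k.mean(0) if len(k) else '', k.min(0) if len(k) else '')
  for r in m.tip_of('chunk_1',q): print(round(r['score'],2),np.array(r['centre']),w2p(onplane(q,r['centre'],75)))
im=s[1]['img'][165:235,200:300,::-1]
a=cv2.resize(im,None,fx=7,fy=7,interpolation=2);cv2.imwrite('pics/c.png',a)
# IK feasibility
e=np.deg2rad(50);Rh=R.from_euler('z',np.deg2rad(-22.5)).as_matrix()
np.set_printoptions(precision=3,suppress=True)
def ori(e,Rf,sg=1):
    z=Rf@[np.cos(e),0,-np.sin(e)];y=sg*Rf@[np.sin(e),0,np.cos(e)]
    return R.from_matrix(np.c_[np.cross(y,z),y,z]).as_quat()
for sg in(1,-1):
    print('pick',m.ik([557,268.5,146],ori(np.pi/2,Rh,sg)))
    for ed in(45,50,60,75):
        e=np.deg2rad(ed)
        for x in(45,-20,-95):
            L=138;p=p2w([x-L*np.cos(e),0,74+L*np.sin(e)]);print(sg,ed,x,m.ik(p,ori(e,Rp,sg)))
    for ed in (90,60,45): print('knob',ed,m.ik(p2w([-107,0,32])+[0,0,-10],ori(np.deg2rad(ed),Rp@R.from_euler('z',0).as_matrix(),sg)))
E
```

```text
161
37 [-50.  -4.  85.] [-60. -13.  77.] [-34.   4.  91.]
31 [-40.  18.  86.] [-48.   9.  78.] [-29.  28.  91.]
45 [-14. -20.  86.] [-25. -32.  78.] [ 1. -6. 91.]
29 [ 5. 27. 87.] [-0. 14. 78.] [14. 37. 96.]
116
52 [-49.  12.  83.] [-62. -10.  77.] [-30.  29.  89.]
26 [ 3. 27. 86.] [-3. 13. 79.] [13. 37. 93.]
4 [ -4. -16.  81.] [ -7. -16.  77.] [ -3. -14.  84.]
27 [-19. -12.  84.] [-29. -21.  77.] [-10.  -5.  91.]
277
122 [-46.   9.  84.] [-62. -13.  77.] [-28.  29.  91.]
77 [-15. -17.  85.] [-29. -32.  77.] [ 1. -2. 91.]
56 [ 4. 27. 87.] [-3. 13. 78.] [14. 37. 96.]
lips 1 40 [-34.  48.  88.] [-81.  46.  84.]
lips -1 34 [-32. -48.  89.] [-78. -50.  85.]
0.59 [178. 289.] [ 9. 28. 75.]
0.57 [207. 167.] [-247.  353.   75.]
0.52 [191. 299.] [-18. -19.  75.]
0.45 [199. 290.] [-54.  -3.  75.]
0.43 [196. 287.] [-50.  11.  75.]
lips 1 19 [-22.  48.  86.] [-79.  45.  84.]
lips -1 42 [-16. -46.  86.] [-81. -49.  84.]
0.59 [203. 254.] [-47.  24.  75.]
0.56 [200. 238.] [11. 27. 75.]
0.46 [197. 260.] [-44. -26.  75.]
0.42 [199. 250.] [-22.   4.  75.]
pick [ 0.449  0.392 -0.134  1.045  0.     2.41
[... 627 characters left out ...]
45 None
pick [ 0.449  0.392 -0.134  1.045  0.    -0.729]
-1 45 45 [ 0.018 -0.08  -0.978 -0.046 -0.352 -1.195]
-1 45 -20 None
-1 45 -95 None
-1 50 45 [-0.018 -0.065 -0.868  0.127 -0.297 -1.197]
-1 50 -20 [ 0.067 -0.183 -0.96   0.175 -0.347 -1.125]
-1 50 -95 None
-1 60 45 [-0.083  0.016 -0.637  0.431 -0.199 -1.213]
-1 60 -20 [-0.02  -0.097 -0.742  0.451 -0.229 -1.156]
-1 60 -95 [ 0.079 -0.231 -0.844  0.505 -0.273 -1.064]
-1 75 45 [-0.161  0.221 -0.261  0.841 -0.084 -1.252]
-1 75 -20 [-0.12   0.109 -0.395  0.823 -0.094 -1.212]
-1 75 -95 [-0.059 -0.021 -0.53   0.822 -0.108 -1.152]
knob 90 [-0.143  0.385 -0.465  0.721  0.    -1.224]
knob 60 [ 0.001  0.159 -0.991 -0.05  -0.238 -1.137]
knob 45 None
```

View pics/c.png

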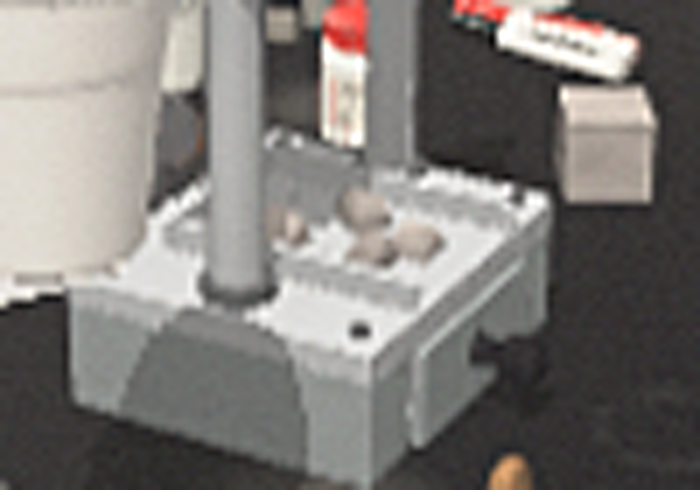

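```bash
cat >> h.py <<'E'
def ori(e,Rf,sg=1):   # closes in the tilt plane
    z=Rf@[np.cos(e),0,-np.sin(e)];y=sg*Rf@[np.sin(e),0,np.cos(e)]
    return R.from_matrix(np.c_[np.cross(y,z),y,z]).as_quat()
def oriy(e,Rf,sg=1):  # closes across
    z=Rf@[np.cos(e),0,-np.sin(e)];y=sg*Rf@[0,1.,0]
    return R.from_matrix(np.c_[np.cross(y,z),y,z]).as_quat()
E
python3 - <<'E'
from h import *
np.set_printoptions(precision=3,suppress=True)
e=np.deg2rad(70);a=np.array([np.cos(e),0,-np.sin(e)])
best=None
for sg in(1,-1):
    q=oriy(e,Rp,sg);js=[]
    for x,b in((-108,150),(-108,0),(-197,0),(-197,100)):
        js.append(m.ik(p2w(np.array([x,0,33])+a*(19-b)),q))
    print(sg,js)
    if all(j is not None for j in js) and (best is None or abs(js[0][5]-1.57)<best[0]): best=(abs(js[0][5]-1.57),sg)
print(best)
if best:
    q=oriy(e,Rp,best[1]);T=lambda x,b:p2w(np.array([x,0,33])+a*(19-b))
    m.movep(T(-108,150),q)
    m.move_straight(T(-108,0),feed=150)
    m.gripper_close(squeeze=35)
    print('open',m.read_opening(),m.read_contact_force())
    m.move_straight(T(-108-80,0),feed=90)
    print(m.read_contact_force())
    m.move_straight(T(-108-86,0),feed=40)
    print(m.read_contact_force(),m.read_opening(),m.read_t())
E
```

```text
1 [array([-0.007, -0.072, -0.732,  0.599, -0.16 ,  0.458]), array([-0.061,  0.217, -0.819,  0.215, -0.143,  0.407]), array([ 0.041,  0.09 , -0.98 ,  0.197, -0.174,  0.505]), array([ 0.093, -0.138, -0.909,  0.505, -0.19 ,  0.555])]
-1 [array([-0.007, -0.072, -0.732,  0.599, -0.16 , -2.683]), array([-0.061,  0.217, -0.819,  0.215, -0.143, -2.735]), array([ 0.041,  0.09 , -0.98 ,  0.197, -0.174, -2.637]), array([ 0.093, -0.138, -0.909,  0.505, -0.19 , -2.587])]
(np.float64(1.1115486051181265), 1)
open 22.70310215244466 [-3.666 -5.941  7.502]
[-4.178 -8.35   7.096]
[ 14.588 -19.392 -14.065] 22.52554906780121 7.2
```

Run:
```python
from h import *
np.set_printoptions(precision=2,suppress=True)
e=np.deg2rad(70);a=np.array([np.cos(e),0,-np.sin(e)])
m.open_gripper()
p=np.array(m.read_tool_pos());m.move_straight(p-Rp@a*120,feed=200)
s=shot('side');print('knob now',[w2p(onplane(s,r['centre'],32)) for r in m.tip_of('drawer_knob',s)[:1]])
Rh=R.from_euler('z',np.deg2rad(-22.5)).as_matrix()
q=ori(np.pi/2,Rh,-1);H=np.array([557,269,0])
m.movep(H+[0,0,260],q)
s=shot('side','d.png')
C=cloud(s).reshape(-1,3);C=w2p(C[~np.isnan(C[:,0])]);k=C[(C[:,2]>45)&(C[:,2]<60)&(abs(C[:,1])<60)&(C[:,0]<-90)&(C[:,0]>-250)];print('panel',len(k),np.percentile(k,[2,50,98],axis=0))
m.move_straight(H+[0,0,146],feed=150)
m.gripper_close(squeeze=100)
print(m.read_opening(),m.read_contact_force(),m.read_tool_pos())
m.move_straight(H+[0,0,262],feed=150)
print(m.read_opening(),m.read_contact_force(),m.read_grip_force(),m.read_t())
for n in('side','top'):
    s=shot(n,'e_%s.png'%n)
    print([(r['score'],onplane(s,r['centre'],124)) for r in m.tip_of('brush_tip',s)[:1]])
    C=cloud(s).reshape(-1,3);C=C[~np.isnan(C[:,0])]-H
    for z in range(115,245,15):
        k=C[(abs(C[:,0])<40)&(abs(C[:,1])<40)&(abs(C[:,2]-z)<7.5)]
        if len(k): print(n,z,len(k),(k@Rh).mean(0),(k@Rh).min(0),(k@Rh).max(0))
a=cv2.imread('pics/e_side.png')[130:330,200:330];cv2.imwrite('pics/e.png',cv2.resize(a,None,fx=3,fy=3))
```

```text
knob now [array([ 53.3 , -52.99,  32.  ])]
panel 98 [[-168.87  -52.51   45.07]
 [-164.53   12.36   47.92]
 [ -94.01   55.24   55.66]]
10.561052357641508 [-0.24 -0.07  1.  ] [557.23 269.14 146.33]
10.769210304900914 [-0.5   0.36 -0.71] 97.30284333229065 12.525
[(0.77, array([555.66, 281.36, 124.  ]))]
side 130 26 [ -1.43   1.49 131.69] [ -3.6  -14.02 123.97] [  3.04  14.6  137.12]
side 145 30 [ -0.92   0.44 144.25] [ -3.75 -13.56 137.61] [  3.24  14.6  152.07]
side 160 24 [ -1.67   5.88 160.  ] [ -6.38 -11.6  153.25] [  3.51  13.   167.49]
side 175 47 [ -2.77   6.95 175.1 ] [ -6.61 -14.01 167.54] [  4.41  14.98 181.97]
side 190 44 [ -3.37   5.64 189.21] [ -7.5  -12.54 182.95] [  5.01  14.15 197.5 ]
side 205 38 [ -3.29   6.01 205.03] [ -7.09  -9.   197.52] [  2.87  10.75 212.24]
side 220 30 [ -3.71   4.22 219.84] [ -6.79  -8.22 213.04] [  1.54   9.21 226.75]
side 235 35 [ -4.     3.66 235.14] [ -7.75  -8.1  227.76] [  1.23   9.65 242.4 ]
[(0.46, array([559.37, 267.24, 124.  ]))]
top 130 1 [ -0.83 -15.52 135.2 ] [ -0.83 -15.52 135.2 ] [ -0.83 -15.52 135.2 ]
top 145 3 [  1.85 -14.48 143.58] [  0.64 -15.91 140.53] [  3.16 -13.52 147.93]
top 160 3 [  1.42 -14.78 160.23] [ -1.1  -15.45 155.16] [  3.86 -14.41 166.31]
top 175 10 [ -1.04 -11.06 173.54] [ -5.09 -15.8  167.88] [  6.34   8.25 181.99]
top 190 14 [  1.25 -10.35 189.3 ] [ -5.44 -15.7  185.76] [  7.03   2.05 196.69]
top 205 9 [ -1.1   -9.82 205.51] [ -5.4  -13.54 198.34] [  3.52   0.17 211.63]
top 220 7 [ -2.23  -7.63 218.75] [ -5.34 -11.11 213.68] [  1.94   2.57 223.56]
top 235 7 [ -1.88  -9.24 234.94] [ -5.34 -11.   228.98] [  2.81  -5.44 241.78]
```

View pics/e.png

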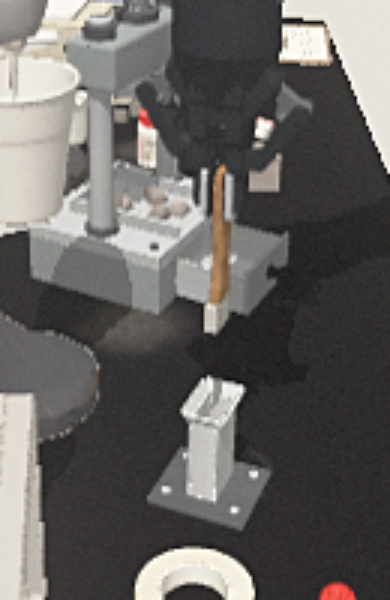

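Run:
```python
from h import *
np.set_printoptions(precision=0,suppress=True)
p=np.array(m.read_tool_pos());Q=R.from_quat(m.read_orientation()).as_matrix()
A=[]
for n in('side','top'):
    s=shot(n);C=cloud(s).reshape(-1,3);C=(C[~np.isnan(C[:,0])]-p)@Q
    A.append(C[np.all(abs(C[:,:2])<110,1)&(C[:,2]>-260)&(C[:,2]<20)])
for z in range(-255,20,15):
    print(z,[(len(k),k.min(0)[:2],k.max(0)[:2]) for k in [a[abs(a[:,2]-z)<7.5] for a in A] if len(k)])
```

```text
-255 [(263, array([-40., -29.]), array([ 9., 37.])), (65, array([ 14., -33.]), array([48., 24.]))]
-240 [(303, array([-40., -28.]), array([ 2., 37.])), (73, array([  3., -37.]), array([39., 26.]))]
-225 [(324, array([-41., -35.]), array([17., 39.])), (94, array([  7., -37.]), array([37., 30.]))]
-210 [(289, array([-42., -34.]), array([ 2., 39.])), (52, array([ 15., -35.]), array([37., 29.]))]
-195 [(289, array([-40., -31.]), array([ 8., 37.])), (70, array([ 13., -30.]), array([35., 32.]))]
-180 [(270, array([-42., -35.]), array([22., 36.])), (99, array([  3., -38.]), array([36., 34.]))]
-165 [(283, array([-41., -32.]), array([ 8., 38.])), (78, array([  7., -32.]), array([37., 36.]))]
-150 [(273, array([-41., -32.]), array([ 0., 38.])), (77, array([  6., -35.]), array([37., 36.]))]
-135 [(245, array([-41., -31.]), array([ 6., 38.])), (44, array([  3., -32.]), array([36., 36.]))]
-120 [(165, array([-36., -38.]), array([ 7., 40.])), (12, array([  1., -40.]), array([10., 39.]))]
-105 [(325, array([-23., -51.]), array([ 4., 54.])), (57, array([ -6., -60.]), array([11., 48.]))]
-90 [(374, array([-23., -62.]), array([ 7., 63.])), (93, array([-13., -64.]), array([17., 54.]))]
-75 [(254, array([-23., -57.]), array([16., 59.])), (68, array([ -2., -56.]), array([16., 56.]))]
-60 [(243, array([-21., -48.]), array([11., 49.])), (74, array([ -5., -50.]), array([15., 45.]))]
-45 [(163, array([-17., -39.]), array([ 8., 39.])), (34, array([ -4., -37.]), array([13., 35.]))]
-30 [(130, array([-16., -20.]), array([ 7., 20.])), (28, array([  2., -12.]), array([12., 18.]))]
-15 [(115, array([-15., -19.]), array([ 4., 20.])), (26, array([  1., -19.]), array([12., 18.]))]
0 [(50, array([-15., -16.]), array([ 1., 18.])), (8, array([  8., -12.]), array([11.,  8.]))]
15 [(28, array([-11.,  -2.]), array([5., 7.])), (5, array([ 8., -4.]), array([10.,  3.]))]
```

```bash
cat >> h.py <<'E'
L=138.3
PROF=[(0,18),(20,20),(45,40),(60,50),(75,60),(90,65),(105,60),(125,42),(260,42)]
def emax(x,marg=14,top=72):
    for ed in np.arange(72,40,-.5):
        e=np.deg2rad(ed)
        ok=True
        for d,h in PROF:
            D=L+d;px=x-D*np.cos(e)+h*np.sin(e);pz=74+D*np.sin(e)+h*np.cos(e)
            if pz>203 and px>-31-marg: ok=False
        if ok: return ed
    return None
def tip(x,y,ed,up=0,gap=1.5,back=0):
    e=np.deg2rad(ed);z=72+gap+5*np.cos(e)+up
    return p2w(np.array([x,y,z])-(L+back)*np.array([np.cos(e),0,-np.sin(e)])),ori(e,Rp,-1)
def lane(y,x0,x1=-93,y1=None,feed=90,e0=None,hover=True):
    """lower behind, drag to front, lift"""
    y1=y if y1 is None else y1
    xs=np.linspace(x0,x1,max(3,int((x0-x1)/22)+1));ys=np.linspace(y,y1,len(xs))
    es=[min(emax(x),70) for x in xs]
    if e0: es=[min(a,e0) for a in es]
    p,q=tip(x0,y,es[0],back=48)
    m.movep(p,q) if hover else m.move_straight(p,q,feed=200)
    m.move_straight(tip(x0,y,es[0])[0],feed=120)
    f0=np.array(m.read_contact_force());F=[]
    for x,yy,e in list(zip(xs,ys,es))[1:]:
        p,q=tip(x,yy,e);m.move_straight(p,q,feed=feed);F.append(np.array(m.read_contact_force())-f0)
    p,q=tip(x1,y1,es[-1],up=45);m.move_straight(p,q,feed=200)
    print('lane',y,x0,'es',np.round(es),'F',np.round(np.abs(F).max(0),1),'open',round(m.read_opening(),1),'t',m.read_t())
E
python3 - <<'E'
from h import *
np.set_printoptions(precision=0,suppress=True)
print([(x,emax(x)) for x in(45,42,38,20,0,-18)])
for x,y in((40,27),(20,-18),(-18,20)):
  for x in np.linspace(x,-93,6):
    p,q=tip(x,y,min(70,emax(x)))
    if m.ik(p,q) is None: print('noik',x,y)
p,q=tip(-110,-18,70,up=90);m.movep(p,q)
lane(-18,20,hover=False)
s=shot('side','f.png');P,c=clusters([s])
for x in c: print(len(x),x.mean(0),x.min(0),x.max(0))
a=cv2.imread('pics/f.png')[130:260,180:330];cv2.imwrite('pics/f2.png',cv2.resize(a,None,fx=4,fy=4))
E
```

```text
[(45, np.float64(48.0)), (42, np.float64(49.5)), (38, np.float64(51.0)), (20, np.float64(57.0)), (0, np.float64(62.5)), (-18, np.float64(67.0))]
lane -18 20 es [57. 63. 69. 70. 70. 70.] F [1. 2. 2.] open 10.8 t 17.4333
26 [ 3. 27. 86.] [-5. 16. 79.] [12. 37. 93.]
16 [-78.  12.  83.] [-84.  -0.  79.] [-73.  20.  88.]
29 [-43.  23.  83.] [-50.  12.  77.] [-30.  31.  89.]
3 [  1. -41.  84.] [ -1. -42.  82.] [  4. -40.  85.]
```

View pics/f2.png

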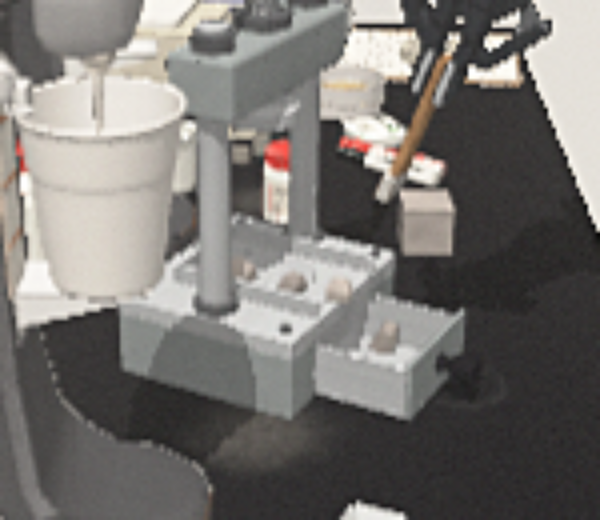

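Run:
```python
from h import *
np.set_printoptions(precision=0,suppress=True)
lane(20,-15,y1=16,hover=False)
s=shot('side');P,c=clusters([s])
for x in c: print(len(x),x.mean(0),x.min(0),x.max(0))
lane(27,41,y1=24,hover=False)
s=shot('side','g.png');P,c=clusters([s])
for x in c: print(len(x),x.mean(0),x.min(0),x.max(0))
a=cv2.imread('pics/g.png')[130:260,180:330];cv2.imwrite('pics/g2.png',cv2.resize(a,None,fx=4,fy=4))
```

```text
lane 20 -15 es [66. 70. 70. 70.] F [1. 1. 1.] open 10.9 t 20.1167
27 [ 3. 27. 85.] [-5. 15. 77.] [12. 38. 92.]
3 [-79. -42.  85.] [-82. -43.  81.] [-78. -41.  88.]
lane 27 41 es [50. 58. 64. 69. 70. 70. 70.] F [1. 2. 1.] open 10.8 t 23.825
```

View pics/g2.png

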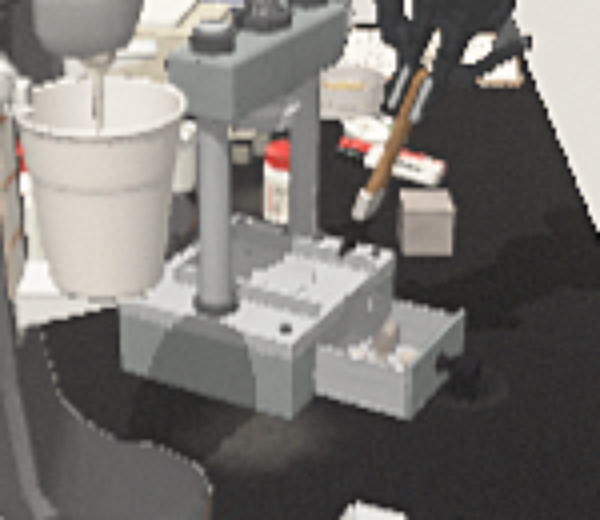

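Run:
```python
from h import *
np.set_printoptions(precision=1,suppress=True)
Rh=R.from_euler('z',np.deg2rad(-22.5)).as_matrix();q=ori(np.pi/2,Rh,-1);H=np.array([557.2,269.1,0])
p,_=tip(-110,24,70,up=100);m.move_straight(p,feed=250)
m.movep(H+[0,0,262],q)
for n in('side','top'):
    s=shot(n,'h_%s.png'%n)
    C=cloud(s).reshape(-1,3);C=C[~np.isnan(C[:,0])]
    D=C-H
    for z in range(115,245,30 if n=='side' else 200):
        k=D[(abs(D[:,0])<40)&(abs(D[:,1])<40)&(abs(D[:,2]-z)<15)]
        if len(k): print(n,z,len(k),(k@Rh).mean(0),(k@Rh).min(0),(k@Rh).max(0))
    W=w2p(C);k=W[(W[:,0]<-83)&(W[:,0]>-161)&(abs(W[:,1])<48)&(W[:,2]>12)&(W[:,2]<75)];print('drawer',len(k),k.mean(0))
    _,c=clusters([s]);print('bed',[(len(x),x.mean(0)) for x in c])
    print([w2p(onplane(s,r['centre'],18)) for r in m.tip_of('chunk_1',s)])
a=cv2.imread('pics/h_top.png')[150:240,240:340];b=cv2.imread('pics/h_side.png')[160:260,200:310]
cv2.imwrite('pics/h.png',np.hstack([cv2.resize(a,(390,390),interpolation=2),cv2.resize(b,(400,390),interpolation=2)]))
print(m.read_t())
```

```text
side 115 10 [ -0.1   3.5 126.8] [ -2.4  -8.7 123.2] [  3.1  11.1 129.6]
side 145 64 [ -0.4   3.3 144.8] [ -3.  -13.2 130. ] [  3.7  13.5 159.6]
side 175 72 [ -2.1   6.6 177.7] [ -5.8 -10.9 165.5] [  4.9  13.8 188.2]
side 205 74 [ -2.7   5.5 204.5] [ -6.4  -6.9 190.1] [  4.5  12.  219.6]
side 235 74 [ -2.4   3.8 235.2] [ -6.4  -7.6 220.3] [  4.3   9.2 249.5]
drawer 61 [-115.4  -16.    33.3]
bed []
[array([-84.8, -43.5,  18. ])]
top 115 1 [  3.4 -15.3 127.7] [  3.4 -15.3 127.7] [  3.4 -15.3 127.7]
drawer 178 [-115.    -1.3   24.2]
bed []
[array([-144.8,  -13.4,   18. ]), array([-96.7, -42.1,  18. ]), array([-94.5,  29.3,  18. ])]
25.6333
```

View pics/h.png

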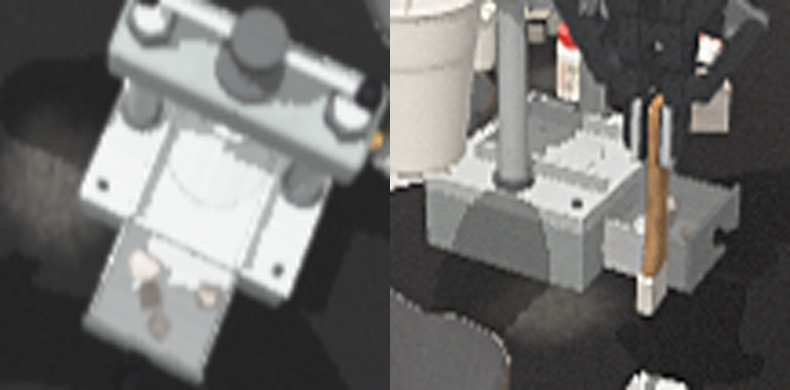

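Run:
```python
from h import *
np.set_printoptions(precision=1,suppress=True)
H=np.array([557.2,269.1,0])
f0=np.array(m.read_contact_force())
ok=True
for z in (232,215,195,175,158,148):
    m.move_straight(H+[0,0,z],feed=80);f=np.array(m.read_contact_force())-f0;print(z,f)
    if abs(f).max()>12: ok=False;break
if ok:
    m.open_gripper();m.pause(.3)
    m.move_straight(H+[0,0,290],feed=150)
    m.movep(H+[-120,-60,330],m.read_orientation())
s=shot('side','i.png');t=shot('top','i_top.png')
for c in(s,t):
    P=cloud(c).reshape(-1,3);P=P[~np.isnan(P[:,0])];D=P-H;k=D[(abs(D[:,0])<40)&(abs(D[:,1])<40)&(D[:,2]>110)&(D[:,2]<200)];print(len(k),k.mean(0),k.max(0))
a=cv2.imread('pics/i_top.png')[150:250,130:350];b=cv2.imread('pics/i.png')[150:350,180:320]
cv2.imwrite('pics/i2.png',np.hstack([cv2.resize(a,(520,236),interpolation=2),np.zeros((236,0,3),np.uint8)]) if 0 else cv2.copyMakeBorder(cv2.resize(b,(280,400),interpolation=2),0,0,0,0,0))
x=np.zeros((400,800,3),np.uint8);x[:236,:520]=cv2.resize(a,(520,236),interpolation=2);x[:,520:]=cv2.resize(b,(280,400),interpolation=2);cv2.imwrite('pics/i2.png',x)
print(m.read_t())
```

```text
232 [-0.2  1.2 -0.4]
215 [ 0.   1.6 -0.5]
195 [-1.1  0.6  0.3]
175 [0.5 1.6 0.2]
158 [-1.   1.8 -0.4]
148 [-0.4  0.2  0.1]
165 [ -1.    5.4 150.6] [  6.   11.6 184.3]
27 [ -0.9  -3.5 177.3] [  5.6   6.8 186.1]
30.775
```

View pics/i2.png

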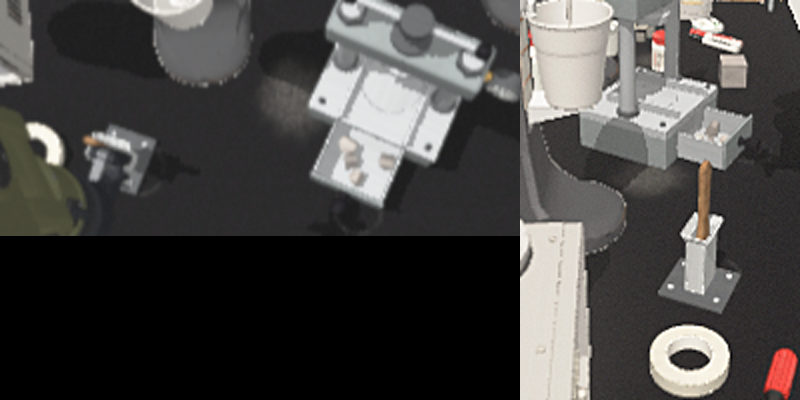

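```bash
python3 -c "
from workcell import manip as m
print(m.hand_in())"
```

```text
the job is handed in; nothing more can be done
None
```

The job is handed in at about 31 s. The drawer is out to its stop with all four pieces in it and the brush is back in its holder, bristles down. The robot went nowhere near the cube, jar and tape, but I did not re-measure where they stand.

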